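Set up two drinks orders on their serving boards

ROBOT

A 6-joint arm with a two-finger parallel gripper is mounted at the origin on a cart in front of the work surface, level with it; the furniture and walls round the work are solid. World frame = base frame: x ahead of the robot, y to its left, z up, the work surface at z = 0. Lengths are in m, angles in rad, forces in N, time in s.
With the tool pointing down it reaches from about 0.3 to 0.775 m from the base axis. Payload 14.6 kg.
Tool frame: the origin (TCP) lies midway between the tips of the shut fingers; the grasp point (between the pads) lies 19 mm behind it; z points along the fingers, y is the line along which they close (so a half turn about z gives the same grasp; the last joint's range is limited). The gripper opens to 94 mm and grips with 3 to 60 N. Pads are 16 mm wide; open, the fingers measure 119 mm over their backs; the gripper's body (75 mm by 177 mm) begins 78 mm behind the grasp point.
Start: joints at [1.176, 0.3, 1.521, -0, 1.321, -0.067], TCP at [0.177, 0.521, 0.205] pointing down, gripper open.
Joint ranges: [-3.03, 3.03], [-0.79, 2.21], [0.23, 2.52], [-1.04, 4.18], [0, 3.07], [-2.55, 2.55]. Speed limits (rad/s): [2.22, 2.22, 2.57, 3.14, 3.14, 3.14].

INTERFACE

Orientations are given as [roll, pitch, yaw] about the fixed x, y, z axes, in that order (R = Rz(yaw) Ry(pitch) Rx(roll)).
In Python, from station import * gives the robot as it stands.
- The arm moves only by the tool send_rows, never from a script. Its argument "targets" is a list of rows, each an object of numbers: "x", "y", "z": the shift along the world's x, y, z in units of 0.2 m (1.0 is 0.2 m); "spin": the turn about the world's z in units of pi/2 rad (1.0 is pi/2 rad); "claw": the finger opening in mm, from 0 to 94. A call has 1 to 20 rows; each row shifts and turns the commanded pose from where the row before left it; what a row does not reach is not made up. A row lasts 1/10 s, in which the tool goes at most 50 mm and 8.59 degrees, less where a joint would pass 70% of its speed; a pose out of reach is approached as far as the arm can. A call with a number of a shift or a turn outside -1 to 1 is refused whole. A call with a gripper value outside its range is refused whole. The fingers move at their own pace and stop on an object; "force" is the grip in N (left out, the last holds). Time passes only in rows, so rows that do not move let the fingers close. It gives the time, the measured TCP pose, the force, the opening and the grip force at its end, in the units of the state.
- get_obs(): the state, without advancing time (a new reading comes with each control period).
- camera(name): name is "scene" or "top"; returns the picture (420x560x3 uint8, blue, green, red); there is no depth.
- camera_model(name): a dict with "fovy" (degrees; the focal length in pixels is half the picture's height over the tangent of half this angle, whatever the lens; pixels are square), "cx", "cy" (the principal point, pixels), "T" (4x4, takes a point from camera to world coordinates). Camera axes: x right, y down, z forward; pixel columns grow to the right and rows downward; lengths in m; the calibration is good to about 2 mm. A picture is of the moment at which its call begins. camera_model takes no time and is no camera call.
- hand_in(): hands the job in; it is judged then, once.
The state is a dict: "time_s": time; "qpos": joint angles; "joint_vel": joint speeds; "tau": joint torques, N m; "ee_pos": TCP position; "eef_rot": TCP orientation; "force": force on the tool from outside, world axes, zero at the start; "moment": the same for the moment, N m; "grip_width": finger opening in m; "grip_force": force on a finger pad.
Only numpy, scipy, OpenCV 4.12 (cv2) and the standard library are available. Lean on these libraries where they do the work, as an engineer would, in place of code of your own. Each camera call takes 0.05 s, during which the arm holds its last target. There are 200 camera calls.

TASK

Make up the two drinks orders from the things set out on the right, in front of the grinder, on their wooden serving boards. On the light board stand the red espresso cup in the large round well and the small shot glass in the small round well, and lay the teaspoon lengthwise in the groove; on the dark board stand the tall glass in the large well and the cocoa shaker in the small one. Everything must end upright and right down in its own well or groove and be let go; knock nothing over, and leave the purple jug, the sugar pourer and the tamper where they are.

Things in the scene. Friction and masses are not known exactly. Their poses are not given: they have to be found in the camera images.
- light_board: Light wooden board, fixed flat, 136 (its x) x 190 (y) x 14 mm; origin: centre of underside, z up. Round wells 6 mm deep (floor 8 mm up): large, 68 mm across, centred at its x +28, y +50 mm; small, 54 mm, at x +28, y -50 mm. Groove along its y, 156 x 44 mm, 3 mm deep (floor 11 mm up), centred at x -42, y 0. Its y lies roughly along world y.
- dark_board: Dark wooden board, fixed flat, 100 (its x) x 190 (y) x 14 mm; origin: centre of underside, z up. Round wells 6 mm deep (floor 8 mm up): large, 72 mm across, centred at its x 0, y +50 mm; small, 60 mm across, at x 0, y -50 mm. Its y lies roughly along world -y.
- cup_mid (a point): Red espresso cup with one handle, standing, 50 mm high; the point is on the bowl's axis, 25 mm above its underside. Bowl 58 mm across at the rim, about 53 at half height, foot 42; the handle sticks out along its -y to 56 mm from the axis: take the bowl across its x. z up. Loose on the counter.
- shot_glass_mid (a point): Small clear shot glass, the lowest of the glasses, 59 mm high, 48 mm across at the rim, 42 at half height, foot 38 mm; the point is on its axis, 29.5 mm above its underside; z up. Starts loose, standing on the counter.
- tall_glass_mid (a point): Tall clear glass with a waist, 88 mm high, 64 mm across at the rim, foot 44 mm across; the point is on its axis, 44 mm above its underside, where the fingers close on about 60 mm; z up. Starts loose, standing on the counter.
- shaker_mid (a point): Cocoa shaker: round jar with a grey perforated top, 90 mm high, at most 44 mm across, waist about 38 mm at half height, foot about 38 mm; it may lean 2 degrees; the point is on its axis, 45 mm above its underside; z up. Starts loose, standing on the counter.
- spoon_mid (a point): Steel teaspoon lying flat on the counter, bowl up, 136 mm long (its x, bowl at +x) x 28 mm (bowl) x 9 mm high; the point is the middle of its length, 4.5 mm above its underside, where the fingers close on about 22 mm. Either end may point either way in the groove.
- jug_mid (a point): Bystander: purple jug with a handle, 67 x 103 x 85 mm; the point is in the middle of its body, 42 mm up. Loose; to be left alone.
- sugar_mid (a point): Bystander: glass sugar pourer with a chrome spout, 72 mm across, 161 mm high; the point is on its axis, 80 mm up. Loose; to be left alone.
- tamper_mid (a point): Bystander: steel tamper with a wooden handle, 58 mm across, 93 mm high; the point is on its axis, 46 mm up. Loose; to be left alone.

How it is judged:
By the outcome, as a careful person would: the job done as asked, in the order asked, and still so for the second after the job is handed in, with the robot touching nothing.
It also fails if it takes over 125 s, if anything falls off the work surface, if the arm or the gripper's body presses on something with over 40 N, if the wrist force passes 120 N, or if a joint passes its speed limit or range.

## Working session

There is one attempt and no reset: what is moved stays moved. The work goes in short steps, Python scripts to look and compute and a tool call to move; the robot and the scene stay as the last step left them, time stands still between calls to the robot, and variables do not carry over. Pictures are saved under pics/ and viewed, at most 14 in all, crops included, and the job is handed in when it is done.

Besides the shell and the picture viewer there is one more tool, called after "Emit:" as name(argument=value, ...) on one line, values as JSON. send_rows: Moves the arm, as the interface text tells. Its arguments: {"type":"object","properties":{"targets":{"type":"array"},"force":{"type":"number"}},"required":["targets"]}

```bash
mkdir -p pics
python3 - <<'E'
from station import *
import cv2
for n in("scene","top"):
    cv2.imwrite(f"pics/{n}0.png",camera(n)); m=camera_model(n); print(n,m)
print(get_obs())
E
```

```text
scene {'fovy': 46.25341006578862, 'cx': 274.8018649718334, 'cy': 209.92721862450665, 'T': array([[ 0.79959613, -0.37484373,  0.46918888, -0.10358283],
       [-0.60047713, -0.48790678,  0.63354099, -0.70906176],
       [-0.00855843, -0.78831412, -0.61521346,  0.89188676],
       [ 0.        ,  0.        ,  0.        ,  1.        ]])}
top {'fovy': 47.78039530675655, 'cx': 279.6350204445072, 'cy': 210.6123480762792, 'T': array([[-2.60667798e-02, -9.81863150e-01,  1.87790513e-01,
         2.30447526e-01],
       [-9.99659947e-01,  2.54679449e-02, -5.60134289e-03,
         1.29640866e-01],
       [ 7.17113727e-04, -1.87872663e-01, -9.82193132e-01,
         1.64239502e+00],
       [ 0.00000000e+00,  0.00000000e+00,  0.00000000e+00,
         1.00000000e+00]])}
{'time_s': 0.1, 'qpos': array([ 1.17638358e+00,  3.00431707e-01,  1.52152191e+00, -1.98783508e-05,
        1.32071587e+00, -6.66209838e-02]), 'joint_vel': array([-0.00040672, -0.00080337,  0.00150791, -0.00145976,  0.00138847,
        0.00050456]), 'tau': array([ 1.60379313e-03, -5.32646263e+01, -3.53284979e+01,  7.09694345e-02,
        2.35309219e-02, -3.31524939e-05]), 'ee_pos': array([0.17699958, 0.52048506, 0.20493297]), 'eef_rot': array([-3.14051693e+00, -5.24746962e-05,  2.81380579e+00]), 'force': array([-0.38480453, -0.34591843,  0.38037216]), 'moment': array([-0.00224265,  0.00946299, -0.04916729]), 'grip_force': 0.0, 'grip_width': 0.09406010517821164}
```

View pics/scene0.png

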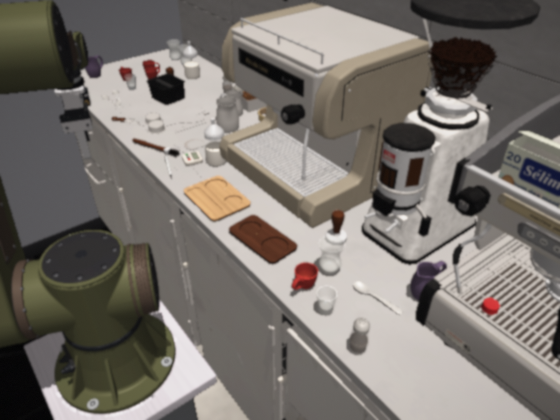

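View pics/top0.png

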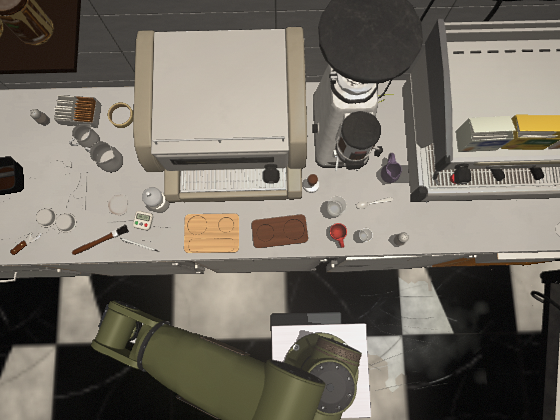

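The scene view shows the light board at (217,198), dark board (263,238), cup (305,277), tall glass (330,258), shot (326,298), shaker (360,333), spoon (377,296) and tamper (337,225). In the top view they are at (212,233), (279,231), (338,233), (332,209), (363,236), (400,239), (375,202) and (312,182). I'll enlarge these areas.

Run:
```python
import cv2
s=cv2.imread("pics/scene0.png");t=cv2.imread("pics/top0.png")
cv2.imwrite("pics/tc.png",cv2.resize(t[160:255,300:420],None,fx=6,fy=6,interpolation=cv2.INTER_CUBIC))
cv2.imwrite("pics/sc.png",cv2.resize(s[205:355,285:410],None,fx=4,fy=4,interpolation=cv2.INTER_CUBIC))
cv2.imwrite("pics/tb.png",cv2.resize(t[180:270,175:315],None,fx=5.5,fy=5.5,interpolation=cv2.INTER_CUBIC))
```

```text
(no output)
```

View pics/tc.png

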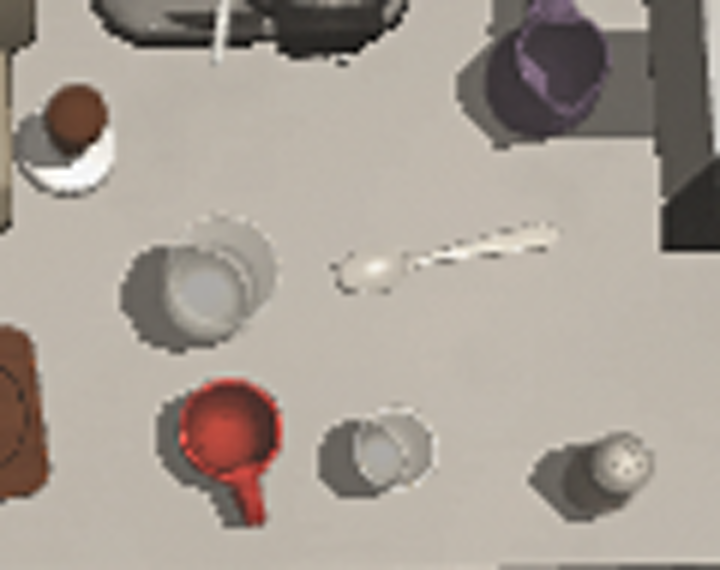

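View pics/sc.png

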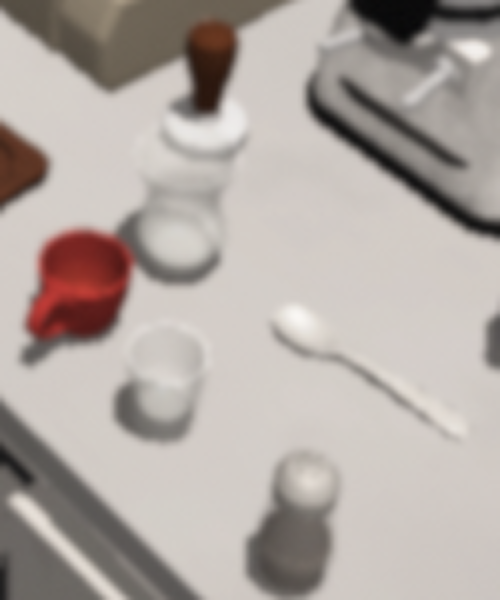

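View pics/tb.png

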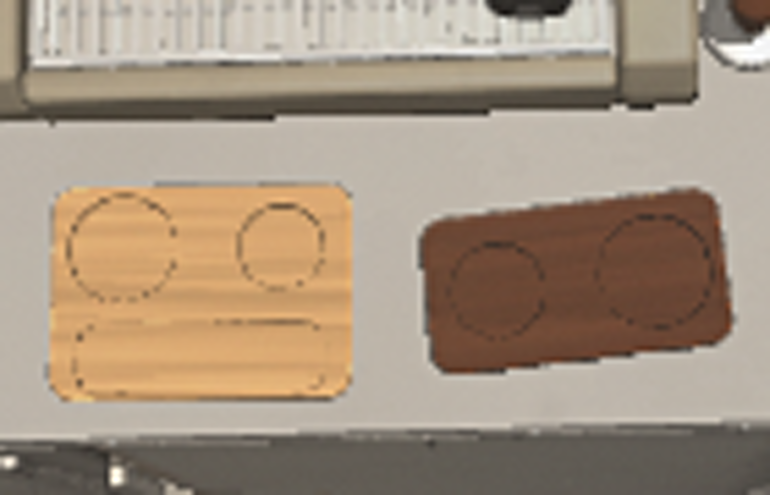

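```bash
cat > h.py <<'E'
from station import *
import numpy as np, cv2
def ray(n,u,v):
    m=camera_model(n); f=210/np.tan(np.radians(m["fovy"]/2)); T=m["T"]
    d=T[:3,:3]@np.array([(u-m["cx"])/f,(v-m["cy"])/f,1.]); return T[:3,3],d
def pl(n,u,v,z):
    o,d=ray(n,u,v); return o+d*(z-o[2])/d[2]
def tri(a,b):
    (o,d),(p,e)=ray("top",*a),ray("scene",*b)
    s=np.linalg.lstsq(np.c_[d,-e],p-o,rcond=None)[0]
    A,B=o+d*s[0],p+e*s[1]; return (A+B)/2,np.linalg.norm(A-B)
def proj(n,P):
    m=camera_model(n); f=210/np.tan(np.radians(m["fovy"]/2)); T=m["T"]
    c=T[:3,:3].T@(np.array(P)-T[:3,3]); return f*c[0]/c[2]+m["cx"],f*c[1]/c[2]+m["cy"]
E
python3 - <<'E'
from h import *
np.set_printoptions(precision=4,suppress=True)
T=lambda x,y:((x+.5)/6-.5+300,(y+.5)/6-.5+160)
S=lambda x,y:((x+.5)/4-.5+285,(y+.5)/4-.5+205)
for n,t,s,z in [("cup rim",(231,428),(87,264),.05),("shot rim",(398,448),(168,357),.059),("shot foot",(382,455),(164,412),.003),("tall foot",(203,293),(178,248),.003),("tall rim",(233,265),(187,165),.088),("shaker top",(622,462),(307,478),.088),("spoon bowl",(335,277),(274,318),.005),("spoon tip",(558,232),(466,435),.004)]:
    p,r=tri(T(*t),S(*s)); print(n,pl("top",*T(*t),z)[:2],pl("scene",*S(*s),z)[:2],"tri",p,r)
for n in("top","scene"):
  im=cv2.imread(f"pics/{n}0.png"); hsv=cv2.cvtColor(im,cv2.COLOR_BGR2HSV)
  for b,lo,hi in [("light",(8,70,110),(28,255,255)),("dark",(0,90,25),(14,255,140))]:
    m=cv2.inRange(hsv,lo,hi); m=cv2.morphologyEx(m,cv2.MORPH_OPEN,np.ones((3,3)))
    x,y=dict(top=dict(light=(212,233),dark=(279,231)),scene=dict(light=(217,198),dark=(263,238)))[n][b]
    cs=[c for c in cv2.findContours(m,0,2)[0] if cv2.pointPolygonTest(c,(x,y),False)>=0 or cv2.contourArea(c)>800 and abs(c.mean((0,1))-[x,y]).max()<15]
    c=max(cs,key=cv2.contourArea)
    w=np.array([pl(n,*q,.014)[:2] for q in c[:,0].astype(float)],np.float32)
    r=cv2.minAreaRect(w*1000); print(n,b,r)
E
```

```text
cup rim [ 0.4597 -0.0758] [ 0.4563 -0.0777] tri [ 0.4593 -0.0757  0.0469] 0.001851215293010863
shot rim [ 0.4446 -0.1678] [ 0.4395 -0.1688] tri [ 0.4434 -0.1674  0.0557] 0.003775760696800277
shot foot [ 0.4483 -0.1688] [ 0.4455 -0.1632] tri [ 0.4456 -0.1667  0.007 ] 0.005191357003233675
tall foot [ 0.5469 -0.0694] [ 0.543  -0.0667] tri [ 0.5447 -0.068   0.0037] 0.004568709904628828
tall rim [ 0.5459 -0.0765] [ 0.5332 -0.0782] tri [ 0.5431 -0.0748  0.0815] 0.009499125195037967
shaker top [ 0.4297 -0.2852] [ 0.422  -0.2924] tri [ 0.4301 -0.2874  0.0773] 0.0023242475170028856
spoon bowl [ 0.554  -0.1471] [ 0.5475 -0.1493] tri [ 0.5533 -0.1468 -0.0002] 0.004049813094224088
spoon tip [ 0.5778 -0.2802] [ 0.5717 -0.2821] tri [ 0.5775 -0.2804 -0.0013] 0.0035320878838754188
top light ((469.5000305175781, 360.16119384765625), (188.93948364257812, 132.8782501220703), 88.51386260986328)
top dark ((470.9051513671875, 123.38447570800781), (98.01849365234375, 188.2547149658203), 5.462425231933594)
scene light ((465.152587890625, 355.3858947753906), (196.6158447265625, 138.36778259277344), 89.19990539550781)
scene dark ((465.3883972167969, 119.450927734375), (98.11380767822266, 187.9041290283203), 5.5356903076171875)
```

Emit:
send_rows(targets=[{"x": 0.094,"y": -0.199,"z": -0.02,"spin": 0.0247,"claw": 80},{"x": 0.094,"y": -0.199,"z": -0.02,"spin": 0.0247,"claw": 80},{"x": 0.094,"y": -0.199,"z": -0.02,"spin": 0.0247,"claw": 80},{"x": 0.094,"y": -0.199,"z": -0.02,"spin": 0.0247,"claw": 80},{"x": 0.094,"y": -0.199,"z": -0.02,"spin": 0.0247,"claw": 80},{"x": 0.094,"y": -0.199,"z": -0.03,"spin": 0.0247,"claw": 80},{"x": 0.094,"y": -0.199,"z": -0.03,"spin": 0.0247,"claw": 80},{"x": 0.094,"y": -0.199,"z": -0.03,"spin": 0.0247,"claw": 80},{"x": 0.094,"y": -0.199,"z": -0.03,"spin": 0.0247,"claw": 80},{"x": 0.094,"y": -0.199,"z": -0.03,"spin": 0.0247,"claw": 80},{"x": 0.094,"y": -0.199,"z": -0.03,"spin": 0.0247,"claw": 80},{"x": 0.094,"y": -0.199,"z": -0.03,"spin": 0.0247,"claw": 80},{"x": 0.094,"y": -0.199,"z": -0.03,"spin": 0.0247,"claw": 80},{"x": 0.094,"y": -0.199,"z": -0.03,"spin": 0.0247,"claw": 80},{"x": 0.094,"y": -0.199,"z": -0.03,"spin": 0.0247,"claw": 80},{"claw": 80},{"claw": 80},{"claw": 80}])

```text
schema error: expected keys x, y, z, spin, claw
```

Run:
```python
from h import *
np.set_printoptions(precision=4,suppress=True)
o=get_obs(); p=o["ee_pos"]; yaw=o["eef_rot"][2]; y=np.array([np.sin(yaw),-np.cos(yaw),0]); print(o["time_s"],p,yaw,o["grip_width"],o["qpos"])
s=camera("scene"); t=camera("top"); cv2.imwrite("pics/s1.png",s); cv2.imwrite("pics/t1.png",t)
for n in("scene","top"): print(n,[np.round(proj(n,p+k*y*.04),1) for k in(-1,0,1)])
print("doser",tri((360,130),(407,138)),"handle",pl("top",360,155,.2))
print("jug",pl("top",390,172,.04),"tamper",pl("top",311.7,188,.0))
cv2.imwrite("pics/s1c.png",cv2.resize(s[180:330,240:390],None,fx=4,fy=4,interpolation=cv2.INTER_CUBIC))
```

```text
0.1 [0.177  0.5205 0.2049] 2.8138057898588666 0.09406010517821164 [ 1.1764  0.3004  1.5215 -0.      1.3207 -0.0666]
scene [array([ 87.8, 157. ]), array([ 87.4, 149.6]), array([ 87.1, 142.5])]
top [array([160.2, 327.4]), array([147.4, 323.2]), array([134.7, 319.1])]
doser (array([ 0.7081, -0.1144,  0.342 ]), np.float64(0.00417185804937501)) handle [ 0.679  -0.1379  0.2   ]
jug [ 0.6642 -0.2688  0.04  ] tamper [0.6234 0.004  0.    ]
```

View pics/s1c.png

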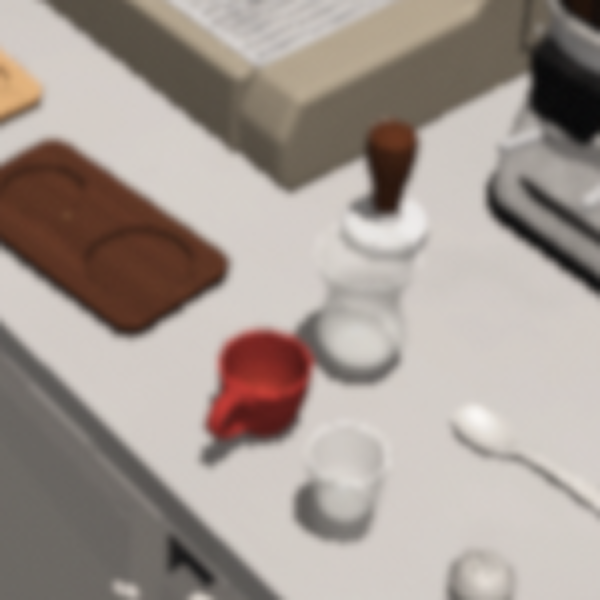

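The move was refused because every key must be present, so the arm stayed put. The crop shows the scene unchanged: cup at (264,385), shot at (345,480), tamper behind the tall glass. I'll resend with all keys.

Emit:
send_rows(targets=[{"x": 0.094,"y": -0.199,"z": -0.02,"spin": 0.0247,"claw": 80},{"x": 0.094,"y": -0.199,"z": -0.02,"spin": 0.0247,"claw": 80},{"x": 0.094,"y": -0.199,"z": -0.02,"spin": 0.0247,"claw": 80},{"x": 0.094,"y": -0.199,"z": -0.02,"spin": 0.0247,"claw": 80},{"x": 0.094,"y": -0.199,"z": -0.02,"spin": 0.0247,"claw": 80},{"x": 0.094,"y": -0.199,"z": -0.03,"spin": 0.0247,"claw": 80},{"x": 0.094,"y": -0.199,"z": -0.03,"spin": 0.0247,"claw": 80},{"x": 0.094,"y": -0.199,"z": -0.03,"spin": 0.0247,"claw": 80},{"x": 0.094,"y": -0.199,"z": -0.03,"spin": 0.0247,"claw": 80},{"x": 0.094,"y": -0.199,"z": -0.03,"spin": 0.0247,"claw": 80},{"x": 0.094,"y": -0.199,"z": -0.03,"spin": 0.0247,"claw": 80},{"x": 0.094,"y": -0.199,"z": -0.03,"spin": 0.0247,"claw": 80},{"x": 0.094,"y": -0.199,"z": -0.03,"spin": 0.0247,"claw": 80},{"x": 0.094,"y": -0.199,"z": -0.03,"spin": 0.0247,"claw": 80},{"x": 0.094,"y": -0.199,"z": -0.03,"spin": 0.0247,"claw": 80},{"x": 0,"y": 0,"z": 0,"spin": 0,"claw": 80},{"x": 0,"y": 0,"z": 0,"spin": 0,"claw": 80}])

```text
time_s: 1.9
ee_pos: [0.4588, -0.0767, 0.125]
eef_rot: [3.141, -0.001, -2.889]
force: [-0.8, 0.5, -0.0]
grip_width: 0.0799
grip_force: 0.0
```

Run:
```python
from h import *
np.set_printoptions(precision=4,suppress=True)
o=get_obs(); p=o["ee_pos"]; yaw=o["eef_rot"][2]; y=np.array([np.sin(yaw),-np.cos(yaw),0]); print(o["time_s"],p,yaw,o["grip_width"],o["qpos"])
s=camera("scene"); t=camera("top"); cv2.imwrite("pics/s1.png",s); cv2.imwrite("pics/t1.png",t)
c=cv2.resize(s[180:330,240:390],None,fx=4,fy=4,interpolation=cv2.INTER_CUBIC)
for k in(-1,0,1):
    q=np.array(proj("scene",p+k*y*.04)); print(q); q=((q-[240,180]+.5)*4).astype(int); cv2.circle(c,tuple(map(int,q)),3,(0,255,0),1)
cv2.imwrite("pics/s1d.png",c)
```

```text
1.9 [ 0.4588 -0.0767  0.125 ] -2.889454970809449 0.07987118737534071 [-0.2446  0.2015  1.8447  0.0001  1.0965 -2.0675]
[322.2808 254.1378]
[307.933  246.8055]
[294.078  239.7251]
```

View pics/s1d.png

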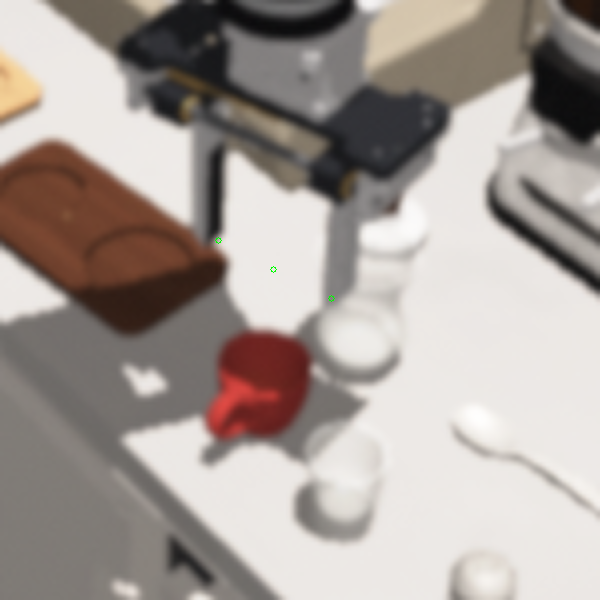

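The scene view puts the finger tips' midpoint at about (274,270), and the projected TCP is (274,269), so the scene calibration holds here. I'll go down and grip the cup.

Emit:
send_rows(targets=[{"x": -0.007,"y": 0,"z": -0.15,"spin": 0,"claw": 80},{"x": 0,"y": 0,"z": -0.15,"spin": 0,"claw": 80},{"x": 0,"y": 0,"z": -0.15,"spin": 0,"claw": 80},{"x": 0,"y": 0,"z": -0.08,"spin": 0,"claw": 80},{"x": 0,"y": 0,"z": -0.045,"spin": 0,"claw": 80},{"x": 0,"y": 0,"z": 0,"spin": 0,"claw": 80},{"x": 0,"y": 0,"z": 0,"spin": 0,"claw": 45},{"x": 0,"y": 0,"z": 0,"spin": 0,"claw": 45},{"x": 0,"y": 0,"z": 0,"spin": 0,"claw": 45},{"x": 0,"y": 0,"z": 0,"spin": 0,"claw": 45},{"x": 0,"y": 0,"z": 0,"spin": 0,"claw": 45},{"x": 0,"y": 0,"z": 0,"spin": 0,"claw": 45}], force=15)

```text
time_s: 3.2
ee_pos: [0.4582, -0.0764, 0.011]
eef_rot: [-3.141, 0.001, -2.888]
force: [0.3, 1.3, 5.7]
grip_width: 0.0562
grip_force: 15.0
```

Emit:
send_rows(targets=[{"x": 0,"y": 0,"z": 0.05,"spin": 0,"claw": 45},{"x": 0,"y": 0,"z": 0.15,"spin": 0,"claw": 45},{"x": 0,"y": 0,"z": 0.15,"spin": 0,"claw": 45},{"x": 0.0139,"y": 0.173,"z": 0.1,"spin": -0.0476,"claw": 45},{"x": 0.0139,"y": 0.173,"z": 0.05,"spin": -0.0476,"claw": 45},{"x": 0.0139,"y": 0.173,"z": 0,"spin": -0.0476,"claw": 45},{"x": 0.0139,"y": 0.173,"z": 0,"spin": -0.0476,"claw": 45},{"x": 0.0139,"y": 0.173,"z": 0,"spin": -0.0476,"claw": 45},{"x": 0.0139,"y": 0.173,"z": 0,"spin": -0.0476,"claw": 45},{"x": 0.0139,"y": 0.173,"z": 0,"spin": -0.0476,"claw": 45},{"x": 0.0139,"y": 0.173,"z": 0,"spin": -0.0476,"claw": 45},{"x": 0.0139,"y": 0.173,"z": 0,"spin": -0.0476,"claw": 45},{"x": 0.0139,"y": 0.173,"z": 0,"spin": -0.0476,"claw": 45},{"x": 0.0139,"y": 0.173,"z": 0,"spin": -0.0476,"claw": 45},{"x": 0.0139,"y": 0.173,"z": 0,"spin": -0.0476,"claw": 45},{"x": 0.0139,"y": 0.173,"z": 0,"spin": -0.0476,"claw": 45},{"x": 0.0139,"y": 0.173,"z": 0,"spin": -0.0476,"claw": 45},{"x": 0,"y": 0,"z": 0,"spin": 0,"claw": 45},{"x": 0,"y": 0,"z": 0,"spin": 0,"claw": 45}])

```text
time_s: 5.1
ee_pos: [0.4961, 0.4081, 0.1103]
eef_rot: [-3.141, 0.0, 2.351]
force: [0.0, -0.4, -1.1]
grip_width: 0.0562
grip_force: 15.0
```

Emit:
send_rows(targets=[{"x": 0,"y": 0,"z": -0.13,"spin": 0,"claw": 45},{"x": 0,"y": 0,"z": -0.13,"spin": 0,"claw": 45},{"x": 0,"y": 0,"z": -0.1,"spin": 0,"claw": 45},{"x": 0,"y": 0,"z": -0.05,"spin": 0,"claw": 45},{"x": 0,"y": 0,"z": -0.03,"spin": 0,"claw": 45},{"x": 0,"y": 0,"z": -0.017,"spin": 0,"claw": 45},{"x": 0,"y": 0,"z": 0,"spin": 0,"claw": 45},{"x": 0,"y": 0,"z": 0,"spin": 0,"claw": 45}])

```text
time_s: 5.9
ee_pos: [0.4969, 0.4083, 0.0199]
eef_rot: [3.14, 0.0, 2.349]
force: [0.7, 0.9, -0.3]
grip_width: 0.0558
grip_force: 15.0
```

Run:
```python
from h import *
s=camera("scene"); t=camera("top")
c=cv2.resize(s[140:230,160:280],None,fx=5,fy=5,interpolation=cv2.INTER_CUBIC)
d=cv2.resize(t[180:270,160:320],None,fx=5,fy=5,interpolation=cv2.INTER_CUBIC)
d=d[:,:800]; cv2.imwrite("pics/s2.png",c)
```

```text
(no output)
```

View pics/s2.png

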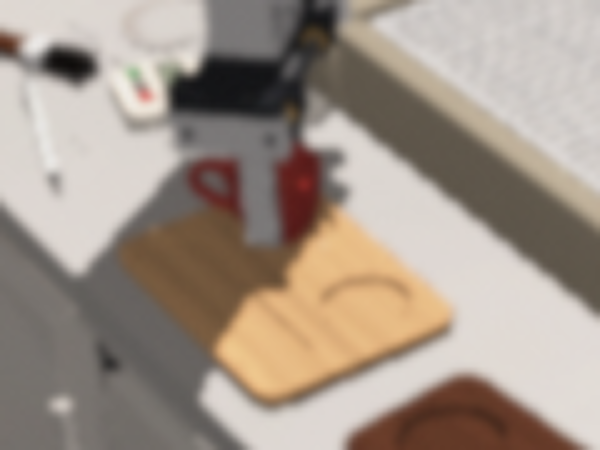

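Emit:
send_rows(targets=[{"x": 0,"y": 0,"z": -0.006,"spin": 0,"claw": 45},{"x": 0,"y": 0,"z": 0,"spin": 0,"claw": 60},{"x": 0,"y": 0,"z": 0,"spin": 0,"claw": 70},{"x": 0,"y": 0,"z": 0,"spin": 0,"claw": 78},{"x": 0,"y": 0,"z": 0,"spin": 0,"claw": 78},{"x": 0,"y": 0,"z": 0,"spin": 0,"claw": 78},{"x": 0,"y": 0,"z": 0.05,"spin": 0,"claw": 78},{"x": 0,"y": 0,"z": 0.15,"spin": 0,"claw": 78},{"x": 0,"y": 0,"z": 0.2,"spin": 0,"claw": 78},{"x": 0,"y": 0,"z": 0.15,"spin": 0,"claw": 78},{"x": 0,"y": 0,"z": 0,"spin": 0,"claw": 78}])

```text
time_s: 7.1
ee_pos: [0.4981, 0.4092, 0.1335]
eef_rot: [3.134, 0.001, 2.349]
force: [0.1, 0.1, 0.6]
grip_width: 0.0783
grip_force: 0.0
```

Emit:
send_rows(targets=[{"x": -0.0182,"y": -0.192,"z": 0,"spin": 0,"claw": 78},{"x": -0.0182,"y": -0.192,"z": 0,"spin": 0,"claw": 78},{"x": -0.0182,"y": -0.192,"z": 0,"spin": 0,"claw": 78},{"x": -0.0182,"y": -0.192,"z": 0,"spin": 0,"claw": 78},{"x": -0.0182,"y": -0.192,"z": 0,"spin": 0,"claw": 78},{"x": -0.0182,"y": -0.192,"z": 0,"spin": 0,"claw": 78},{"x": -0.0182,"y": -0.192,"z": 0,"spin": 0,"claw": 78},{"x": -0.0182,"y": -0.192,"z": 0,"spin": 0,"claw": 78},{"x": -0.0182,"y": -0.192,"z": 0,"spin": 0,"claw": 78},{"x": -0.0182,"y": -0.192,"z": 0,"spin": 0,"claw": 78},{"x": -0.0182,"y": -0.192,"z": 0,"spin": 0,"claw": 78},{"x": -0.0182,"y": -0.192,"z": 0,"spin": 0,"claw": 78},{"x": -0.0182,"y": -0.192,"z": 0,"spin": 0,"claw": 78},{"x": -0.0182,"y": -0.192,"z": 0,"spin": 0,"claw": 78},{"x": -0.0182,"y": -0.192,"z": 0,"spin": 0,"claw": 78},{"x": 0,"y": 0,"z": 0,"spin": 0,"claw": 78},{"x": 0,"y": 0,"z": 0,"spin": 0,"claw": 78}])

```text
time_s: 8.8
ee_pos: [0.4416, -0.1681, 0.1276]
eef_rot: [-3.141, -0.001, 2.347]
force: [0.1, 0.9, 0.2]
grip_width: 0.078
grip_force: 0.0
```

Run:
```python
from h import *
s=camera("scene"); t=camera("top")
d=np.hstack([s[130:230,150:290],t[190:290,160:300]]); cv2.imwrite("pics/s3.png",cv2.resize(d,(800,286),interpolation=cv2.INTER_CUBIC))
```

```text
(no output)
```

View pics/s3.png

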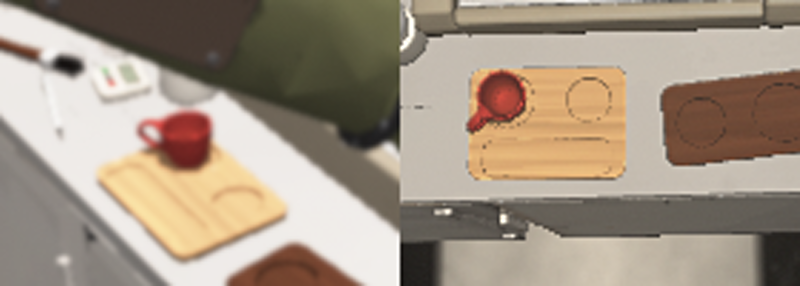

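The cup stands upright in the large well: scene crop (185,140), top crop (502,97) inside the ring. Next is the shot glass.

Emit:
send_rows(targets=[{"x": 0.004,"y": 0,"z": -0.15,"spin": 0,"claw": 78},{"x": 0,"y": 0,"z": -0.15,"spin": 0,"claw": 78},{"x": 0,"y": 0,"z": -0.15,"spin": 0,"claw": 78},{"x": 0,"y": 0,"z": -0.08,"spin": 0,"claw": 78},{"x": 0,"y": 0,"z": -0.05,"spin": 0,"claw": 78},{"x": 0,"y": 0,"z": 0,"spin": 0,"claw": 78},{"x": 0,"y": 0,"z": 0,"spin": 0,"claw": 35},{"x": 0,"y": 0,"z": 0,"spin": 0,"claw": 35},{"x": 0,"y": 0,"z": 0,"spin": 0,"claw": 35},{"x": 0,"y": 0,"z": 0,"spin": 0,"claw": 35},{"x": 0,"y": 0,"z": 0,"spin": 0,"claw": 35},{"x": 0,"y": 0,"z": 0,"spin": 0,"claw": 35}])

```text
time_s: 10.1
ee_pos: [0.4431, -0.168, 0.0122]
eef_rot: [3.141, 0.001, 2.349]
force: [0.3, 1.2, 4.0]
grip_width: 0.0457
grip_force: 15.0
```

Run:
```python
from h import *
s=camera("scene"); t=camera("top")
for n,im in(("scene",s),("top",t)):
    h=cv2.cvtColor(im,cv2.COLOR_BGR2HSV); m=cv2.inRange(h,(0,150,60),(6,255,255))|cv2.inRange(h,(174,150,60),(180,255,255))
    for c in cv2.findContours(m,0,2)[0]:
        if cv2.contourArea(c)>100: print(n,cv2.boundingRect(c))
    for dz in(.008,.058):
        P=np.array([proj(n,(.497+.029*np.cos(a),.4085+.029*np.sin(a),dz)) for a in np.linspace(0,6.28,60)]); print(n,dz,P.min(0).round(1),P.max(0).round(1))
```

```text
scene (482, 298, 17, 16)
scene (204, 170, 19, 19)
scene 0.008 [206.7 181. ] [225.4 191.8]
scene 0.058 [205.2 167.8] [224.2 178.3]
top (184, 216, 20, 20)
top 0.008 [189.1 217.5] [205.7 233.9]
top 0.058 [186.3 214.9] [203.5 231.8]
```

Emit:
send_rows(targets=[{"x": 0,"y": 0,"z": 0.05,"spin": 0,"claw": 35},{"x": 0,"y": 0,"z": 0.15,"spin": 0,"claw": 35},{"x": 0,"y": 0,"z": 0.15,"spin": 0,"claw": 35},{"x": 0.02,"y": 0.183,"z": 0.1,"spin": 0,"claw": 35},{"x": 0.02,"y": 0.183,"z": 0.05,"spin": 0,"claw": 35},{"x": 0.02,"y": 0.183,"z": 0,"spin": 0,"claw": 35},{"x": 0.02,"y": 0.183,"z": 0,"spin": 0,"claw": 35},{"x": 0.02,"y": 0.183,"z": 0,"spin": 0,"claw": 35},{"x": 0.02,"y": 0.183,"z": 0,"spin": 0,"claw": 35},{"x": 0.02,"y": 0.183,"z": 0,"spin": 0,"claw": 35},{"x": 0.02,"y": 0.183,"z": 0,"spin": 0,"claw": 35},{"x": 0.02,"y": 0.183,"z": 0,"spin": 0,"claw": 35},{"x": 0.02,"y": 0.183,"z": 0,"spin": 0,"claw": 35},{"x": 0.02,"y": 0.183,"z": 0,"spin": 0,"claw": 35},{"x": 0.02,"y": 0.183,"z": 0,"spin": 0,"claw": 35},{"x": 0.02,"y": 0.183,"z": 0,"spin": 0,"claw": 35},{"x": 0,"y": 0,"z": 0,"spin": 0,"claw": 35},{"x": 0,"y": 0,"z": 0,"spin": 0,"claw": 35}])

```text
time_s: 12.0
ee_pos: [0.4944, 0.308, 0.1118]
eef_rot: [-3.141, -0.0, 2.35]
force: [-0.3, 0.7, 0.1]
grip_width: 0.0459
grip_force: 15.0
```

Emit:
send_rows(targets=[{"x": 0.002,"y": 0.002,"z": -0.13,"spin": 0,"claw": 35},{"x": 0,"y": 0,"z": -0.13,"spin": 0,"claw": 35},{"x": 0,"y": 0,"z": -0.1,"spin": 0,"claw": 35},{"x": 0,"y": 0,"z": -0.05,"spin": 0,"claw": 35},{"x": 0,"y": 0,"z": -0.03,"spin": 0,"claw": 35},{"x": 0,"y": 0,"z": -0.017,"spin": 0,"claw": 35},{"x": 0,"y": 0,"z": 0,"spin": 0,"claw": 35},{"x": 0,"y": 0,"z": 0,"spin": 0,"claw": 35}])

```text
time_s: 12.8
ee_pos: [0.4955, 0.3084, 0.0212]
eef_rot: [3.141, 0.0, 2.349]
force: [0.3, -0.4, -0.6]
grip_width: 0.0458
grip_force: 15.0
```

Emit:
send_rows(targets=[{"x": 0,"y": 0,"z": -0.005,"spin": 0,"claw": 35},{"x": 0,"y": 0,"z": 0,"spin": 0,"claw": 50},{"x": 0,"y": 0,"z": 0,"spin": 0,"claw": 62},{"x": 0,"y": 0,"z": 0,"spin": 0,"claw": 66},{"x": 0,"y": 0,"z": 0,"spin": 0,"claw": 66},{"x": 0,"y": 0,"z": 0.05,"spin": 0,"claw": 66},{"x": 0,"y": 0,"z": 0.15,"spin": 0,"claw": 66},{"x": 0,"y": 0,"z": 0.22,"spin": 0,"claw": 66},{"x": 0,"y": 0,"z": 0.2,"spin": 0,"claw": 66},{"x": 0,"y": 0,"z": 0.03,"spin": 0,"claw": 66},{"x": 0,"y": 0,"z": 0,"spin": 0,"claw": 60}])

```text
time_s: 13.9
ee_pos: [0.4956, 0.3085, 0.1511]
eef_rot: [3.139, 0.001, 2.349]
force: [-0.2, -0.3, -1.4]
grip_width: 0.0614
grip_force: 0.0
```

Emit:
send_rows(targets=[{"x": 0,"y": -0.187,"z": 0,"spin": 0,"claw": 50},{"x": 0,"y": -0.187,"z": 0,"spin": 0,"claw": 50},{"x": 0,"y": -0.187,"z": 0,"spin": 0,"claw": 50},{"x": 0,"y": -0.187,"z": 0,"spin": 0,"claw": 50},{"x": 0,"y": -0.187,"z": 0,"spin": 0,"claw": 50},{"x": 0,"y": -0.187,"z": 0,"spin": 0,"claw": 50},{"x": 0,"y": -0.187,"z": 0,"spin": 0,"claw": 50},{"x": 0,"y": -0.187,"z": 0,"spin": 0,"claw": 50},{"x": 0,"y": -0.187,"z": 0,"spin": 0,"claw": 50},{"x": 0.066,"y": -0.187,"z": 0,"spin": -0.0764,"claw": 50},{"x": 0.066,"y": -0.187,"z": 0,"spin": -0.0764,"claw": 50},{"x": 0.066,"y": -0.187,"z": 0,"spin": -0.0764,"claw": 50},{"x": 0.066,"y": -0.187,"z": 0,"spin": -0.0764,"claw": 50},{"x": 0.066,"y": -0.187,"z": 0,"spin": -0.0764,"claw": 50},{"x": 0,"y": 0,"z": 0,"spin": 0,"claw": 50},{"x": 0,"y": 0,"z": 0,"spin": 0,"claw": 50}])

```text
time_s: 15.5
ee_pos: [0.5604, -0.2154, 0.1476]
eef_rot: [-3.139, -0.002, 1.749]
force: [0.6, 0.5, -0.5]
grip_width: 0.05
grip_force: 0.0
```

Run:
```python
from h import *
s=camera("scene"); t=camera("top")
a=cv2.resize(s[225:345,300:450],None,fx=3.2,fy=3.2,interpolation=cv2.INTER_CUBIC)
p=get_obs()["ee_pos"];q=(np.array(proj("scene",[p[0],p[1],.004]))-[300,225]+.5)*3.2; cv2.circle(a,tuple(int(v) for v in q),3,(0,200,0),1)
b=cv2.resize(s[150:215,170:260],None,fx=3.4,fy=3.4,interpolation=cv2.INTER_CUBIC)
o=np.zeros((400,790,3),np.uint8); o[:a.shape[0],:480]=a; o[:b.shape[0],484:790]=b[:,:306]; cv2.imwrite("pics/s4.png",o)
```

```text
(no output)
```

View pics/s4.png

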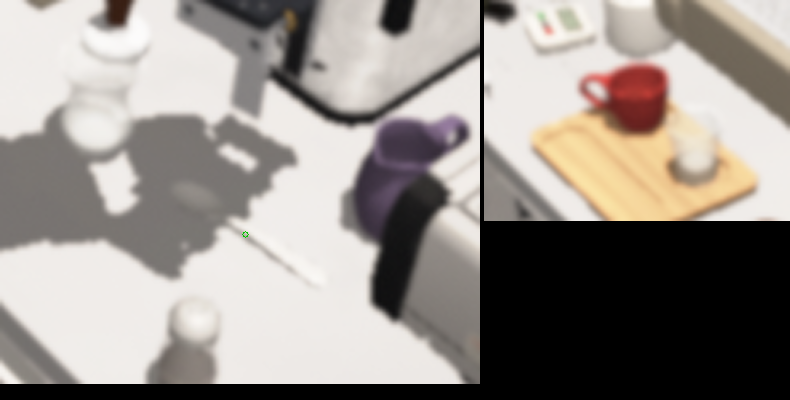

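Cup and shot glass stand well. The projected TCP (245,235) lies on the spoon's middle (247,234), so I'll descend in stages and watch the force.

Emit:
send_rows(targets=[{"x": 0,"y": 0,"z": -0.1,"spin": 0,"claw": 50},{"x": 0,"y": 0,"z": -0.1,"spin": 0,"claw": 50},{"x": 0,"y": 0,"z": -0.1,"spin": 0,"claw": 50},{"x": 0,"y": 0,"z": -0.1,"spin": 0,"claw": 50},{"x": 0,"y": 0,"z": -0.08,"spin": 0,"claw": 50},{"x": 0,"y": 0,"z": 0,"spin": 0,"claw": 50}])

```text
time_s: 16.2
ee_pos: [0.56, -0.2137, 0.0514]
eef_rot: [-3.138, -0.002, 1.751]
force: [0.7, -0.2, 0.8]
grip_width: 0.05
grip_force: 0.0
```

Emit:
send_rows(targets=[{"x": 0,"y": -0.006,"z": -0.08,"spin": 0,"claw": 50},{"x": 0,"y": 0,"z": -0.08,"spin": 0,"claw": 50},{"x": 0,"y": 0,"z": -0.05,"spin": 0,"claw": 50},{"x": 0,"y": 0,"z": -0.03,"spin": 0,"claw": 50},{"x": 0,"y": 0,"z": 0,"spin": 0,"claw": 50},{"x": 0,"y": 0,"z": 0,"spin": 0,"claw": 50}])

```text
time_s: 16.8
ee_pos: [0.5614, -0.2166, 0.0057]
eef_rot: [3.141, 0.0, 1.749]
force: [-0.4, -0.3, 0.2]
grip_width: 0.0501
grip_force: 0.0
```

Emit:
send_rows(targets=[{"x": 0,"y": 0,"z": -0.01,"spin": 0,"claw": 50},{"x": 0,"y": 0,"z": 0,"spin": 0,"claw": 8},{"x": 0,"y": 0,"z": 0,"spin": 0,"claw": 8},{"x": 0,"y": 0,"z": 0,"spin": 0,"claw": 8},{"x": 0,"y": 0,"z": 0,"spin": 0,"claw": 8},{"x": 0,"y": 0,"z": 0,"spin": 0,"claw": 8},{"x": 0,"y": 0,"z": 0,"spin": 0,"claw": 8},{"x": 0,"y": 0,"z": 0,"spin": 0,"claw": 8}], force=20)

```text
time_s: 17.6
ee_pos: [0.5613, -0.2165, 0.0035]
eef_rot: [3.141, 0.0, 1.749]
force: [0.3, 0.6, 0.6]
grip_width: 0.0207
grip_force: 19.9
```

Emit:
send_rows(targets=[{"x": 0,"y": 0,"z": 0.08,"spin": 0,"claw": 8},{"x": 0,"y": 0,"z": 0.15,"spin": 0,"claw": 8},{"x": 0,"y": 0,"z": 0.15,"spin": 0,"claw": 8},{"x": 0,"y": 0,"z": 0.15,"spin": 0,"claw": 8},{"x": 0,"y": 0,"z": 0.15,"spin": 0,"claw": 8},{"x": 0,"y": 0,"z": 0,"spin": 0,"claw": 8}])

```text
time_s: 18.2
ee_pos: [0.5627, -0.2172, 0.145]
eef_rot: [3.135, 0.004, 1.749]
force: [0.2, 0.1, 0.5]
grip_width: 0.0206
grip_force: 19.9
```

Emit:
send_rows(targets=[{"x": -0.045,"y": 0.192,"z": 0,"spin": -0.0085,"claw": 8},{"x": -0.045,"y": 0.192,"z": 0,"spin": -0.0085,"claw": 8},{"x": -0.045,"y": 0.192,"z": 0,"spin": -0.0085,"claw": 8},{"x": -0.045,"y": 0.192,"z": 0,"spin": -0.0085,"claw": 8},{"x": -0.045,"y": 0.192,"z": 0,"spin": -0.0085,"claw": 8},{"x": -0.045,"y": 0.192,"z": 0,"spin": -0.0085,"claw": 8},{"x": -0.045,"y": 0.192,"z": 0,"spin": -0.0085,"claw": 8},{"x": -0.045,"y": 0.192,"z": 0,"spin": -0.0085,"claw": 8},{"x": -0.045,"y": 0.192,"z": 0,"spin": -0.0085,"claw": 8},{"x": -0.045,"y": 0.192,"z": 0,"spin": -0.0085,"claw": 8},{"x": -0.045,"y": 0.192,"z": 0,"spin": -0.0085,"claw": 8},{"x": -0.045,"y": 0.192,"z": 0,"spin": -0.0085,"claw": 8},{"x": -0.045,"y": 0.192,"z": 0,"spin": -0.0085,"claw": 8},{"x": -0.045,"y": 0.192,"z": 0,"spin": -0.0085,"claw": 8},{"x": -0.045,"y": 0.192,"z": 0,"spin": -0.0085,"claw": 8},{"x": 0,"y": 0,"z": 0,"spin": 0,"claw": 8},{"x": 0,"y": 0,"z": 0,"spin": 0,"claw": 8}])

```text
time_s: 19.9
ee_pos: [0.4257, 0.3596, 0.1393]
eef_rot: [-3.141, 0.001, 1.55]
force: [-0.3, 0.1, 0.4]
grip_width: 0.0206
grip_force: 19.9
```

Run:
```python
from h import *
s=camera("scene"); t=camera("top")
a=cv2.resize(s[110:220,150:290],None,fx=4,fy=4,interpolation=cv2.INTER_CUBIC); cv2.imwrite("pics/s5.png",a)
```

```text
(no output)
```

View pics/s5.png

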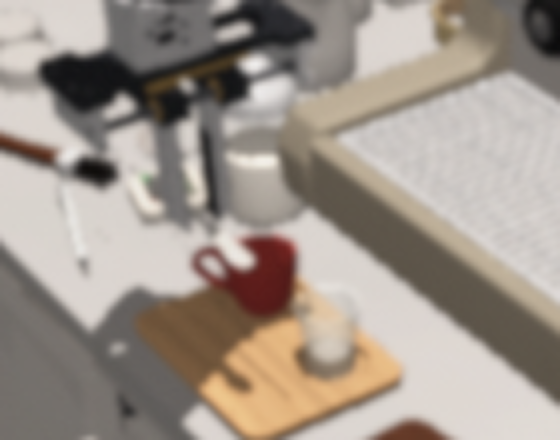

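The spoon is held in the fingers, with its handle end at (235,245) in front of the cup in this view. I'll lower it into the groove.

Emit:
send_rows(targets=[{"x": 0,"y": 0,"z": -0.15,"spin": 0,"claw": 8},{"x": 0,"y": 0,"z": -0.15,"spin": 0,"claw": 8},{"x": 0,"y": 0,"z": -0.15,"spin": 0,"claw": 8},{"x": 0,"y": 0,"z": -0.1,"spin": 0,"claw": 8},{"x": 0,"y": 0,"z": -0.05,"spin": 0,"claw": 8},{"x": 0,"y": 0,"z": -0.016,"spin": 0,"claw": 8},{"x": 0,"y": 0,"z": 0,"spin": 0,"claw": 8},{"x": 0,"y": 0,"z": 0,"spin": 0,"claw": 8}])

```text
time_s: 20.8
ee_pos: [0.4268, 0.3597, 0.0174]
eef_rot: [3.14, -0.001, 1.548]
force: [0.1, -0.1, -0.3]
grip_width: 0.0208
grip_force: 19.9
```

Emit:
send_rows(targets=[{"x": -0.003,"y": 0,"z": -0.008,"spin": 0,"claw": 8},{"x": 0,"y": 0,"z": 0,"spin": 0,"claw": 8},{"x": 0,"y": 0,"z": 0,"spin": 0,"claw": 20},{"x": 0,"y": 0,"z": 0,"spin": 0,"claw": 32},{"x": 0,"y": 0,"z": 0,"spin": 0,"claw": 38},{"x": 0,"y": 0,"z": 0,"spin": 0,"claw": 38},{"x": 0,"y": 0,"z": 0,"spin": 0,"claw": 38},{"x": 0,"y": 0,"z": 0.05,"spin": 0,"claw": 38},{"x": 0,"y": 0,"z": 0.15,"spin": 0,"claw": 38},{"x": 0,"y": 0,"z": 0.22,"spin": 0,"claw": 38},{"x": 0,"y": 0,"z": 0.22,"spin": 0,"claw": 38},{"x": 0,"y": 0,"z": 0.08,"spin": 0,"claw": 38},{"x": 0,"y": 0,"z": 0,"spin": 0,"claw": 38}])

```text
time_s: 22.1
ee_pos: [0.4264, 0.3602, 0.162]
eef_rot: [3.137, -0.003, 1.549]
force: [-0.1, -0.1, -0.4]
grip_width: 0.0379
grip_force: 0.0
```

Emit:
send_rows(targets=[{"x": 0,"y": -0.1946,"z": 0,"spin": 0,"claw": 60},{"x": 0,"y": -0.1946,"z": 0,"spin": 0,"claw": 88},{"x": 0,"y": -0.1946,"z": 0,"spin": 0,"claw": 88},{"x": 0,"y": -0.1946,"z": 0,"spin": 0,"claw": 88},{"x": 0,"y": -0.1946,"z": 0,"spin": 0,"claw": 88},{"x": 0,"y": -0.1946,"z": 0,"spin": 0,"claw": 88},{"x": 0.1166,"y": -0.1946,"z": 0,"spin": 0,"claw": 88},{"x": 0.1166,"y": -0.1946,"z": 0,"spin": 0,"claw": 88},{"x": 0.1166,"y": -0.1946,"z": 0,"spin": 0,"claw": 88},{"x": 0.1166,"y": -0.1946,"z": 0,"spin": 0,"claw": 88},{"x": 0.1166,"y": -0.1946,"z": 0,"spin": 0,"claw": 88},{"x": 0,"y": 0,"z": 0,"spin": 0,"claw": 88},{"x": 0,"y": 0,"z": 0,"spin": 0,"claw": 88}])

```text
time_s: 23.4
ee_pos: [0.5416, -0.069, 0.1572]
eef_rot: [-3.139, -0.0, 1.547]
force: [0.6, 0.4, 0.9]
grip_width: 0.0881
grip_force: 0.0
```

Run:
```python
from h import *
s=camera("scene"); t=camera("top"); p=get_obs()["ee_pos"]
a=cv2.resize(s[180:290,270:400],None,fx=4,fy=4,interpolation=cv2.INTER_CUBIC)
for z in(0,.088):
  for an in np.linspace(0,6.28,24):
    r=.022 if z==0 else .032
    q=(np.array(proj("scene",[.543+r*np.cos(an),-.068+r*np.sin(an),z]))-[270,180]+.5)*4; cv2.circle(a,tuple(int(v) for v in q),1,(0,200,0),-1)
b=cv2.resize(t[200:265,170:250],None,fx=3.4,fy=3.4,interpolation=cv2.INTER_CUBIC)
o=np.zeros((440,800,3),np.uint8); o[:440,:520]=a; o[:b.shape[0],524:524+b.shape[1]]=b; cv2.imwrite("pics/s6.png",o)
```

```text
(no output)
```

View pics/s6.png

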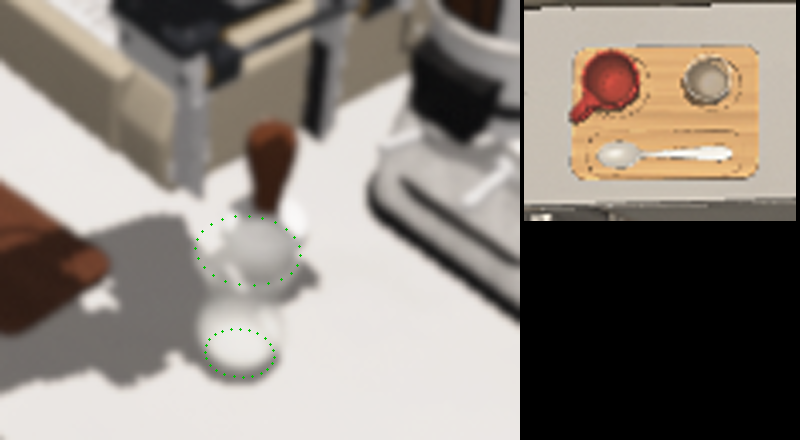

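The modelled rings fit the tall glass (rim ~(248,250), foot ~(240,353)). The light board holds cup, shot glass and spoon, all seated. I'll descend and grip the tall glass.

Emit:
send_rows(targets=[{"x": 0.005,"y": 0.002,"z": -0.13,"spin": 0,"claw": 88},{"x": 0,"y": 0,"z": -0.13,"spin": 0,"claw": 88},{"x": 0,"y": 0,"z": -0.13,"spin": 0,"claw": 88},{"x": 0,"y": 0,"z": -0.13,"spin": 0,"claw": 88},{"x": 0,"y": 0,"z": -0.09,"spin": 0,"claw": 88},{"x": 0,"y": 0,"z": -0.05,"spin": 0,"claw": 88},{"x": 0,"y": 0,"z": 0,"spin": 0,"claw": 88},{"x": 0,"y": 0,"z": 0,"spin": 0,"claw": 50},{"x": 0,"y": 0,"z": 0,"spin": 0,"claw": 50},{"x": 0,"y": 0,"z": 0,"spin": 0,"claw": 50},{"x": 0,"y": 0,"z": 0,"spin": 0,"claw": 50},{"x": 0,"y": 0,"z": 0,"spin": 0,"claw": 50},{"x": 0,"y": 0,"z": 0,"spin": 0,"claw": 50}])

```text
time_s: 24.8
ee_pos: [0.5435, -0.0683, 0.0273]
eef_rot: [3.141, 0.0, 1.549]
force: [-3.1, 0.5, 6.8]
grip_width: 0.0622
grip_force: 20.0
```

Emit:
send_rows(targets=[{"x": 0,"y": 0,"z": 0.05,"spin": 0,"claw": 50},{"x": 0,"y": 0,"z": 0.15,"spin": 0,"claw": 50},{"x": 0,"y": 0,"z": 0.15,"spin": 0,"claw": 50},{"x": -0.0705,"y": 0.14,"z": 0.05,"spin": 0,"claw": 50},{"x": -0.0705,"y": 0.14,"z": 0,"spin": 0,"claw": 50},{"x": -0.0705,"y": 0.14,"z": 0,"spin": 0,"claw": 50},{"x": -0.0705,"y": 0.14,"z": 0,"spin": 0,"claw": 50},{"x": -0.0705,"y": 0.14,"z": 0,"spin": 0,"claw": 50},{"x": 0,"y": 0,"z": 0,"spin": 0,"claw": 50},{"x": 0,"y": 0,"z": 0,"spin": 0,"claw": 50}])

```text
time_s: 25.8
ee_pos: [0.4728, 0.072, 0.1072]
eef_rot: [3.141, 0.0, 1.55]
force: [-0.5, -0.1, 0.7]
grip_width: 0.0623
grip_force: 20.0
```

Emit:
send_rows(targets=[{"x": 0,"y": 0,"z": -0.12,"spin": 0,"claw": 50},{"x": 0,"y": 0,"z": -0.12,"spin": 0,"claw": 50},{"x": 0,"y": 0,"z": -0.06,"spin": 0,"claw": 50},{"x": 0,"y": 0,"z": -0.03,"spin": 0,"claw": 50},{"x": 0,"y": 0,"z": -0.025,"spin": 0,"claw": 50},{"x": 0,"y": 0,"z": 0,"spin": 0,"claw": 50},{"x": 0,"y": 0,"z": 0,"spin": 0,"claw": 50}])

```text
time_s: 26.5
ee_pos: [0.4731, 0.0717, 0.0363]
eef_rot: [3.141, -0.0, 1.549]
force: [0.7, 0.1, -0.7]
grip_width: 0.0626
grip_force: 20.0
```

Emit:
send_rows(targets=[{"x": 0,"y": 0,"z": -0.004,"spin": 0,"claw": 50},{"x": 0,"y": 0,"z": 0,"spin": 0,"claw": 66},{"x": 0,"y": 0,"z": 0,"spin": 0,"claw": 80},{"x": 0,"y": 0,"z": 0,"spin": 0,"claw": 84},{"x": 0,"y": 0,"z": 0,"spin": 0,"claw": 84},{"x": 0,"y": 0,"z": 0,"spin": 0,"claw": 84},{"x": 0,"y": 0,"z": 0.05,"spin": 0,"claw": 84},{"x": 0,"y": 0,"z": 0.15,"spin": 0,"claw": 84},{"x": 0,"y": 0,"z": 0.2,"spin": 0,"claw": 84},{"x": 0,"y": 0,"z": 0.2,"spin": 0,"claw": 84},{"x": 0,"y": 0,"z": 0.1,"spin": 0,"claw": 84},{"x": 0,"y": 0,"z": 0,"spin": 0,"claw": 84}])

```text
time_s: 27.7
ee_pos: [0.4738, 0.0719, 0.1783]
eef_rot: [3.136, -0.001, 1.549]
force: [-0.6, 0.5, -0.4]
grip_width: 0.0842
grip_force: 0.0
```

Emit:
send_rows(targets=[{"x": -0.0256,"y": -0.2,"z": 0,"spin": 0,"claw": 78},{"x": -0.0256,"y": -0.2,"z": 0,"spin": 0,"claw": 78},{"x": -0.0256,"y": -0.2,"z": 0,"spin": 0,"claw": 78},{"x": -0.0256,"y": -0.2,"z": 0,"spin": 0,"claw": 78},{"x": -0.0256,"y": -0.2,"z": 0,"spin": 0,"claw": 78},{"x": -0.0256,"y": -0.2,"z": 0,"spin": 0,"claw": 78},{"x": -0.0256,"y": -0.2,"z": 0,"spin": 0,"claw": 78},{"x": -0.0256,"y": -0.2,"z": 0,"spin": 0,"claw": 78},{"x": -0.0256,"y": -0.2,"z": 0,"spin": 0,"claw": 78},{"x": 0,"y": 0,"z": 0,"spin": 0,"claw": 78},{"x": 0,"y": 0,"z": 0,"spin": 0,"claw": 78}])

```text
time_s: 28.8
ee_pos: [0.426, -0.2883, 0.1738]
eef_rot: [-3.14, -0.001, 1.547]
force: [-0.5, 0.5, 0.3]
grip_width: 0.0783
grip_force: 0.0
```

Run:
```python
from h import *
s=camera("scene"); t=camera("top"); cv2.imwrite("pics/s7full.png",s)
a=cv2.resize(s[260:370,300:420],None,fx=4,fy=4,interpolation=cv2.INTER_CUBIC)
for z,r in((0,.019),(.09,.017),(.045,.019)):
  for an in np.linspace(0,6.28,24):
    q=(np.array(proj("scene",[.427+r*np.cos(an),-.288+r*np.sin(an),z]))-[300,260]+.5)*4; cv2.circle(a,tuple(int(v) for v in q),1,(0,200,0),-1)
b=cv2.resize(s[190:270,215:310],None,fx=3.2,fy=3.2,interpolation=cv2.INTER_CUBIC)
o=np.zeros((440,790,3),np.uint8); o[:,:480]=a; o[:b.shape[0],484:484+b.shape[1]]=b; cv2.imwrite("pics/s7.png",o)
```

```text
(no output)
```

View pics/s7.png

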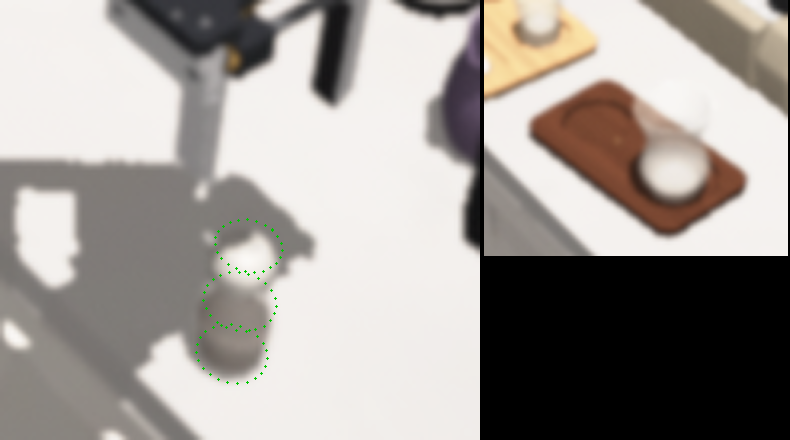

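The tall glass stands in the dark board's large well (right crop, (675,165)). The shaker's foot sits a little up and left of my rings, at (229,350) against (232,353), so I'll shift by about (+2,+3) mm and grasp.

Emit:
send_rows(targets=[{"x": 0.01,"y": 0.016,"z": -0.1,"spin": 0,"claw": 78},{"x": 0,"y": 0,"z": -0.13,"spin": 0,"claw": 78},{"x": 0,"y": 0,"z": -0.13,"spin": 0,"claw": 78},{"x": 0,"y": 0,"z": -0.13,"spin": 0,"claw": 78},{"x": 0,"y": 0,"z": -0.13,"spin": 0,"claw": 78},{"x": 0,"y": 0,"z": -0.08,"spin": 0,"claw": 78},{"x": 0,"y": 0,"z": -0.03,"spin": 0,"claw": 78},{"x": 0,"y": 0,"z": 0,"spin": 0,"claw": 78},{"x": 0,"y": 0,"z": 0,"spin": 0,"claw": 30},{"x": 0,"y": 0,"z": 0,"spin": 0,"claw": 30},{"x": 0,"y": 0,"z": 0,"spin": 0,"claw": 30},{"x": 0,"y": 0,"z": 0,"spin": 0,"claw": 30},{"x": 0,"y": 0,"z": 0,"spin": 0,"claw": 30},{"x": 0,"y": 0,"z": 0,"spin": 0,"claw": 30},{"x": 0,"y": 0,"z": 0,"spin": 0,"claw": 30}])

```text
time_s: 30.4
ee_pos: [0.4287, -0.2851, 0.029]
eef_rot: [3.141, 0.0, 1.549]
force: [-0.4, 0.8, 1.9]
grip_width: 0.041
grip_force: 20.0
```

Emit:
send_rows(targets=[{"x": 0,"y": 0,"z": 0.05,"spin": 0,"claw": 30},{"x": 0,"y": 0,"z": 0.15,"spin": 0,"claw": 30},{"x": 0,"y": 0,"z": 0.18,"spin": 0,"claw": 30},{"x": 0,"y": 0,"z": 0.18,"spin": 0,"claw": 30},{"x": 0.0143,"y": 0.19,"z": 0.12,"spin": 0,"claw": 30},{"x": 0.0143,"y": 0.19,"z": 0.05,"spin": 0,"claw": 30},{"x": 0.0143,"y": 0.19,"z": 0,"spin": 0,"claw": 30},{"x": 0.0143,"y": 0.19,"z": 0,"spin": 0,"claw": 30},{"x": 0.0143,"y": 0.19,"z": 0,"spin": 0,"claw": 30},{"x": 0.0143,"y": 0.19,"z": 0,"spin": 0,"claw": 30},{"x": 0.0143,"y": 0.19,"z": 0,"spin": 0,"claw": 30},{"x": 0.0143,"y": 0.19,"z": 0,"spin": 0,"claw": 30},{"x": 0.0143,"y": 0.19,"z": 0,"spin": 0,"claw": 30},{"x": 0.0143,"y": 0.19,"z": 0,"spin": 0,"claw": 30},{"x": 0.0143,"y": 0.19,"z": 0,"spin": 0,"claw": 30},{"x": 0.0143,"y": 0.19,"z": 0,"spin": 0,"claw": 30},{"x": 0,"y": 0,"z": 0,"spin": 0,"claw": 30},{"x": 0,"y": 0,"z": 0,"spin": 0,"claw": 30}])

```text
time_s: 32.2
ee_pos: [0.4627, 0.1713, 0.1751]
eef_rot: [-3.141, 0.0, 1.55]
force: [0.3, -0.3, -0.2]
grip_width: 0.041
grip_force: 20.0
```

Emit:
send_rows(targets=[{"x": 0,"y": 0,"z": -0.15,"spin": 0,"claw": 30},{"x": 0,"y": 0,"z": -0.15,"spin": 0,"claw": 30},{"x": 0,"y": 0,"z": -0.15,"spin": 0,"claw": 30},{"x": 0,"y": 0,"z": -0.13,"spin": 0,"claw": 30},{"x": 0,"y": 0,"z": -0.06,"spin": 0,"claw": 30},{"x": 0,"y": 0,"z": -0.03,"spin": 0,"claw": 30},{"x": 0,"y": 0,"z": -0.016,"spin": 0,"claw": 30},{"x": 0,"y": 0,"z": 0,"spin": 0,"claw": 30},{"x": 0,"y": 0,"z": 0,"spin": 0,"claw": 30}])

```text
time_s: 33.1
ee_pos: [0.4634, 0.1711, 0.0385]
eef_rot: [3.14, -0.0, 1.549]
force: [-0.4, -1.0, -0.5]
grip_width: 0.0408
grip_force: 20.0
```

Release, rise, and retreat to the left towards the robot for a clear view.

Emit:
send_rows(targets=[{"x": 0,"y": 0,"z": -0.006,"spin": 0,"claw": 30},{"x": 0,"y": 0,"z": 0,"spin": 0,"claw": 45},{"x": 0,"y": 0,"z": 0,"spin": 0,"claw": 58},{"x": 0,"y": 0,"z": 0,"spin": 0,"claw": 66},{"x": 0,"y": 0,"z": 0,"spin": 0,"claw": 66},{"x": 0,"y": 0,"z": 0,"spin": 0,"claw": 66},{"x": 0,"y": 0,"z": 0.05,"spin": 0,"claw": 66},{"x": 0,"y": 0,"z": 0.15,"spin": 0,"claw": 66},{"x": 0,"y": 0,"z": 0.2,"spin": 0,"claw": 66},{"x": 0,"y": 0,"z": 0.2,"spin": 0,"claw": 66},{"x": 0,"y": 0,"z": 0.15,"spin": 0,"claw": 66},{"x": 0,"y": -0.2,"z": 0.1,"spin": 0,"claw": 66},{"x": 0,"y": -0.2,"z": 0,"spin": 0,"claw": 66},{"x": 0,"y": -0.2,"z": 0,"spin": 0,"claw": 66},{"x": 0,"y": -0.2,"z": 0,"spin": 0,"claw": 66},{"x": 0,"y": -0.2,"z": 0,"spin": 0,"claw": 66},{"x": 0,"y": -0.2,"z": 0,"spin": 0,"claw": 66},{"x": 0,"y": -0.2,"z": 0,"spin": 0,"claw": 66},{"x": 0,"y": -0.2,"z": 0,"spin": 0,"claw": 66},{"x": 0,"y": -0.2,"z": 0,"spin": 0,"claw": 66}])

```text
time_s: 35.1
ee_pos: [0.4626, -0.1907, 0.2074]
eef_rot: [3.141, 0.0, 1.549]
force: [1.0, -0.3, -0.3]
grip_width: 0.0657
grip_force: 0.0
```

Run:
```python
from h import *
s=camera("scene"); t=camera("top")
o=np.zeros((600,800,3),np.uint8)
o[:340,:520]=cv2.resize(s[155:265,170:340],(520,340),interpolation=cv2.INTER_CUBIC)
o[345:600,:640]=cv2.resize(t[195:260,175:338],(640,255),interpolation=cv2.INTER_CUBIC); cv2.imwrite("pics/s8.png",o); print(get_obs()["joint_vel"].round(3))
```

```text
[ 0.077 -0.029  0.041  0.015 -0.002  0.072]
```

View pics/s8.png

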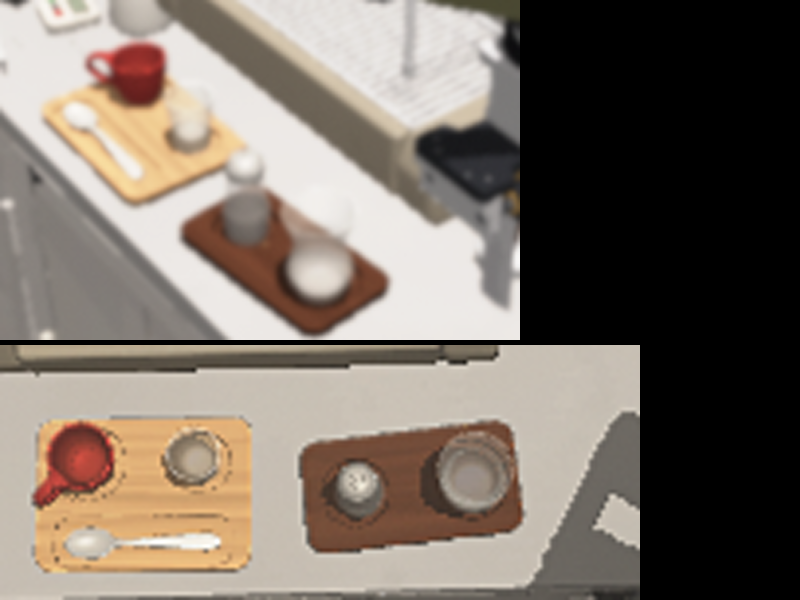

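All five things stand upright in their own wells or groove: the cup at (80,457), shot glass (192,457), spoon (142,542), shaker (357,483) and tall glass (473,472) in the top crop. The arm is clear, so I'll hand in.

```bash
python3 -c "
from station import *
print(hand_in())"
```

```text
the job is handed in; nothing more can be done
None
```

Both orders are made up and handed in at about 35 s of the 125 s allowed; in the last pictures all five things were upright in their own wells or groove and let go, and the arm never went to the jug, sugar pourer or tamper.

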